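Key the guard interlock of an injector test cell

TASK

The clear hood of the injector test cell is shut and its guard interlock needs its key. Take the flat-tongue key from the rack and lower the tongue straight down into the slotted switch beside the hood, keeping hold of it until its flange lies flush on the switch, then let go. Leave the round-pin key where it is in the rack.

Things in the scene. Friction and masses are not known exactly. Their poses are not given: they have to be found in the camera images.
- tongue_key: Flat-tongue key, about 0.2 kg, upright in one bay of the rack. Top down: oblong black grip 24 (its x) by 52 (y) by 46 mm tall; steel flange 46 by 78 by 6 mm; flat steel tongue 5 (x) by 34 (y), 44 mm long. Origin: centre of the flange's underside, z up: grip spans z 6 to 52 mm, tongue 0 to -44. Grip it across the 24 mm (x).
- slot_switch: Fixed switch, black box with steel head, 62 (x) by 92 (y) by 90 mm tall, on the cell's 8 mm base plate; origin: centre of its underside, z up. In its top an oblong slot, long along y: mouth 30 by 60, tapering over 16 mm to a throat 14 by 44, floor at z 30 mm. With the key home (either way round) the key's origin is at z 90 mm. A same-sized box with a round hole stands 120 mm away along y.
- pin_key: Bystander to be left alone: round-pin key in the rack's other bay, 110 mm from the tongue key along y; round black knob 32 mm across, round flange 58 mm, round 14 mm pin below. Same heights and origin as the tongue key.
- rack: Dark steel key rack, fixed: flat top 90 (x) by 230 (y) mm, 8 mm thick, its upper face 75 mm above the table, on two end legs. Origin: centre of its underside, z up. Two bays at y -55 and +55 mm, each a hole 18 (x) by 46 (y) mm; the keys' flanges rest loosely on the top and tongue or pin hang through. Lift a key 50 mm to clear it. The clear hood at the left end of the cell is 183 mm tall with its handle.

How it is judged:
By the outcome, as a careful person would: the job done as asked, in the order asked, and still so for the second after the job is handed in, with the robot touching nothing.
It also fails if it takes over 45 s, if anything falls off the work surface, if the arm or the gripper's body presses on something with over 40 N, if the wrist force passes 120 N, or if a joint passes its speed limit or range.

ROBOT

A 6-joint arm with a two-finger parallel gripper is mounted at the origin on the work surface. World frame = base frame: x ahead of the robot, y to its left, z up, the work surface at z = 0. Lengths are in m, angles in rad, forces in N, time in s.
With the tool pointing down it reaches from about 0.4 to 0.825 m from the base axis. Payload 7 kg.
Tool frame: the origin (TCP) lies midway between the tips of the shut fingers; the grasp point (between the pads) lies 19 mm behind it; z points along the fingers, y is the direction in which the jaws open and shut (so a half turn about z gives the same grasp; the last joint's range is limited). The gripper opens to 88 mm and grips with 3 to 60 N. Pads are 19 mm wide; open, the fingers measure 130 mm over their backs; the gripper's body (78 mm by 193 mm) begins 47 mm behind the grasp point.
Start: joints at [-0.874, 0.359, 0.012, 0, -1.224, -0.288], TCP at [0.268, -0.619, 0.227] pointing down, gripper open.
Joint ranges: [-3.07, 3.07], [-1.43, 2.12], [-1.02, 1.25], [-3.03, 1.67], [-3.05, -0], [-3.03, 3.03]. Speed limits (rad/s): [2.39, 2.39, 3.01, 3.14, 3.14, 3.14].

INTERFACE

Orientations are given as [roll, pitch, yaw] about the fixed x, y, z axes, in that order (R = Rz(yaw) Ry(pitch) Rx(roll)).
In Python, from station import get_state, grab_frame, camera_info, job_done gives the robot as it stands. The module is installed in compiled form; this text tells all that it offers.
- The arm moves only by the shell command python3 -m inch 'ROWS' [FORCE]. ROWS is JSON, a list that holds one entry, the list of rows, each a list of 7 numbers: the shift along the tool's x, y, z normalised to -1 to 1, where 1 is 50 cm, then the turn, a rotation vector about the tool's x, y, z normalised to -1 to 1, where 1 is 180 degrees, then the closure, from 0 (fully open) to 1 (shut). A call has 1 to 20 rows; each row shifts and turns the commanded pose from where the row before left it, along the tool's axes as they then stand; what a row does not reach is not made up. A row lasts 1/10 s, in which the tool goes at most 50 mm and 8.59 degrees, less where a joint would pass 70% of its speed; a pose out of reach is approached as far as the arm can. A call with a number of a shift or a turn outside -1 to 1 is refused whole. A call with a gripper value outside its range is refused whole. The fingers move at their own pace and stop on an object; FORCE is the grip in N (left out, the last holds). Time passes only in rows, so rows that do not move let the fingers close. It gives the time, the measured TCP pose, the force and the opening at its end, in the units of the state.
- get_state(): the state, without advancing time (a new reading comes with each control period).
- grab_frame(name): name is "scene" or "top"; returns the picture (480x640x3 uint8, blue, green, red); there is no depth.
- camera_info(name): a dict with "vertical_fov" (degrees; the focal length in pixels is half the picture's height over the tangent of half this angle, whatever the lens; pixels are square), "cx", "cy" (the principal point, pixels), "k1" (the pictures are not rectified: a ray, as slopes to the right and down, at radius r is drawn at 1 + k1 r^2 times it, then the intrinsics apply), "R" (3x3) and "t" (3): a world point X has camera coordinates R X + t. Camera axes: x right, y down, z forward; pixel columns grow to the right and rows downward; lengths in m; the calibration is good to about 2 mm. A picture is of the moment at which its call begins. camera_info takes no time and is no camera call.
- job_done(): hands the job in, once; it reports no verdict.
The state is a dict: "t": time; "q": joint angles; "qd": joint speeds; "joint_efforts": joint torques, N m; "eef_pos": TCP position; "ee_rot": TCP orientation; "force": force on the tool from outside, world axes, zero at the start; "moment": the same for the moment, N m; "width": finger opening in m.
Only numpy, scipy, OpenCV 4.12 (cv2) and the standard library are available. Lean on these libraries where they do the work, as an engineer would, in place of code of your own. Each camera call takes 0.05 s, during which the arm holds its last target.

## Working session

There is one attempt and no reset: what is moved stays moved. The work goes in short steps, Python scripts to look and compute and a shell command to move; the robot and the scene stay as the last step left them, time stands still between calls to the robot, and variables do not carry over. Pictures are saved under pics/ and viewed, and the job is handed in when it is done.

```bash
mkdir -p pics; python3 - <<'E'
from station import *
import cv2,json
for n in("scene","top"):
    cv2.imwrite(f"pics/{n}0.png",grab_frame(n)); c=camera_info(n); print(n,c)
s=get_state(); print(s)
E
```

```text
scene {'vertical_fov': 45.97117684959148, 'cx': 316.5873380029758, 'cy': 237.98655378683404, 'k1': 0.04196085313880688, 'R': array([[-0.84711549,  0.53140701,  0.00139151],
       [ 0.45447432,  0.72582927, -0.5163574 ],
       [-0.27540594, -0.43678195, -0.85637206]]), 't': array([ 0.45179808, -0.18541384,  1.17465003])}
top {'vertical_fov': 56.90355082374073, 'cx': 323.2225139737991, 'cy': 242.09278703981593, 'k1': -0.0143758322490532, 'R': array([[-0.02914749, -0.99923747, -0.02597891],
       [-0.98042425,  0.0336425 , -0.19400124],
       [ 0.1947273 ,  0.01981571, -0.98065724]]), 't': array([0.01532949, 0.5659943 , 0.76080138])}
{'t': 0.1, 'q': array([-8.73959006e-01,  3.59328970e-01,  1.11618616e-02, -3.13639227e-04,
       -1.22408093e+00, -2.88086386e-01]), 'qd': array([-0.00120641, -0.00201734,  0.00117693, -0.00040856, -0.0010732 ,
       -0.00098986]), 'joint_efforts': array([-8.67390772e-04, -5.84162343e+01,  2.93750632e+01,  7.01559216e+00,
        1.01276266e-02, -6.62409366e-05]), 'eef_pos': array([ 0.26808951, -0.6190131 ,  0.22571154]), 'ee_rot': array([ 3.14011699e+00, -1.29790800e-04, -2.73294841e+00]), 'force': array([-0.38953834, -0.02439169,  0.89274285]), 'moment': array([0.00315004, 0.00324342, 0.04501687]), 'width': 0.08776086782222588}
```

View pics/scene0.png

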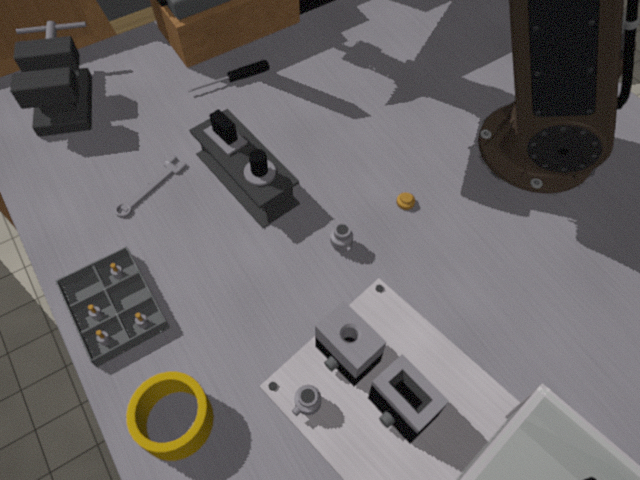

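View pics/top0.png

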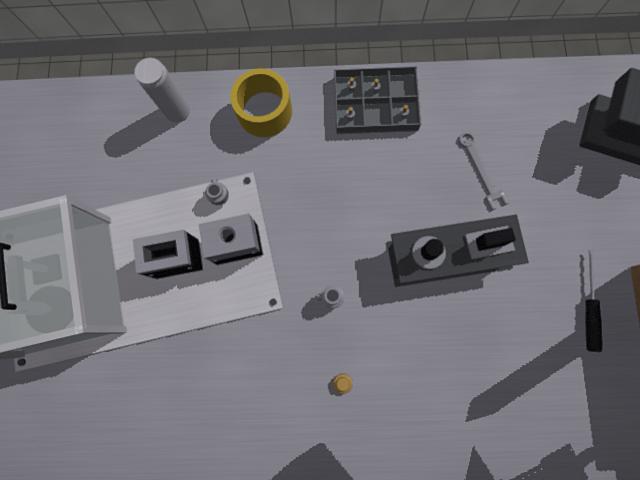

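The scene view shows the tongue key at about (222,130) and the pin key at (260,168) in the rack. The slot switch is at (408,393), with the round-hole box at (350,335). In the top view these are at (490,240), (430,250), (165,253) and (230,238). I'll zoom in for measurement.

```bash
cat > h.py <<'E'
import numpy as np,cv2
from station import camera_info
def K(c):
    f=240/np.tan(np.radians(c["vertical_fov"])/2); return np.array([[f,0,c["cx"]],[0,f,c["cy"]],[0,0,1]])
def ray(n,uv):
    c=camera_info(n); D=np.array([c["k1"],0,0,0,0.])
    p=cv2.undistortPoints(np.array(uv,float).reshape(-1,1,2),K(c),D).reshape(-1,2)
    d=np.c_[p,np.ones(len(p))]@c["R"]; return -c["R"].T@c["t"],d
def plane(n,uv,z):
    o,d=ray(n,uv); return o+d*((z-o[2])/d[:,2])[:,None]
def proj(n,X):
    c=camera_info(n); D=np.array([c["k1"],0,0,0,0.])
    return cv2.projectPoints(np.array(X,float).reshape(-1,1,3),cv2.Rodrigues(c["R"])[0],np.array(c["t"]),K(c),D)[0].reshape(-1,2)
E
python3 - <<'E'
import cv2,numpy as np
t=cv2.imread("pics/top0.png");s=cv2.imread("pics/scene0.png")
def z(im,x,y,w,h,k):
    c=np.clip(im[y:y+h,x:x+w].astype(float)*1.6,0,255).astype(np.uint8)
    return cv2.resize(c,None,fx=k,fy=k,interpolation=cv2.INTER_CUBIC)
a=z(t,380,205,160,90,5);b=z(t,120,205,160,80,5)
cv2.imwrite("pics/z_top_rack.png",a);cv2.imwrite("pics/z_top_sw.png",b)
cv2.imwrite("pics/z_sc_rack.png",z(s,180,95,130,100,6)); cv2.imwrite("pics/z_sc_sw.png",z(s,310,340,160,110,5))
E
```

```text
(no output)
```

View pics/z_top_rack.png

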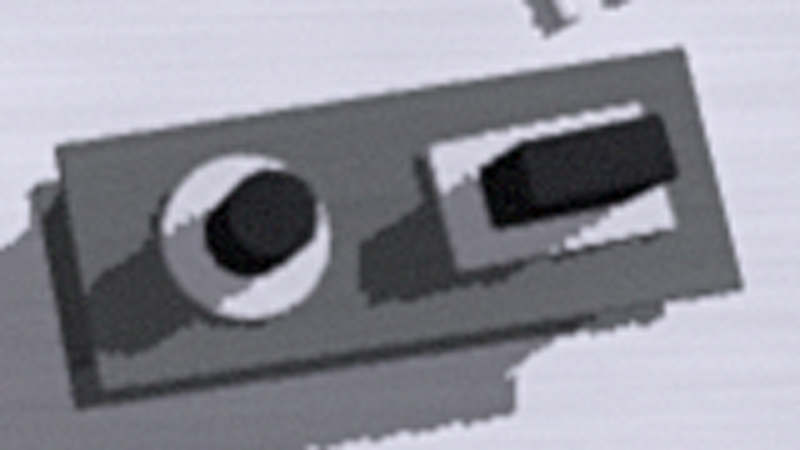

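View pics/z_top_sw.png

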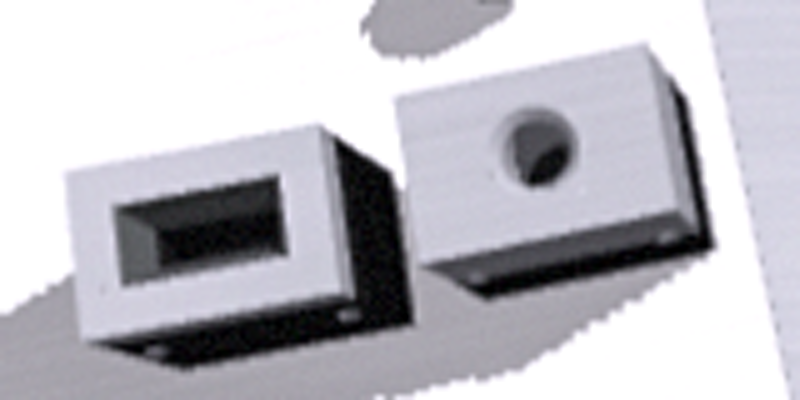

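View pics/z_sc_rack.png

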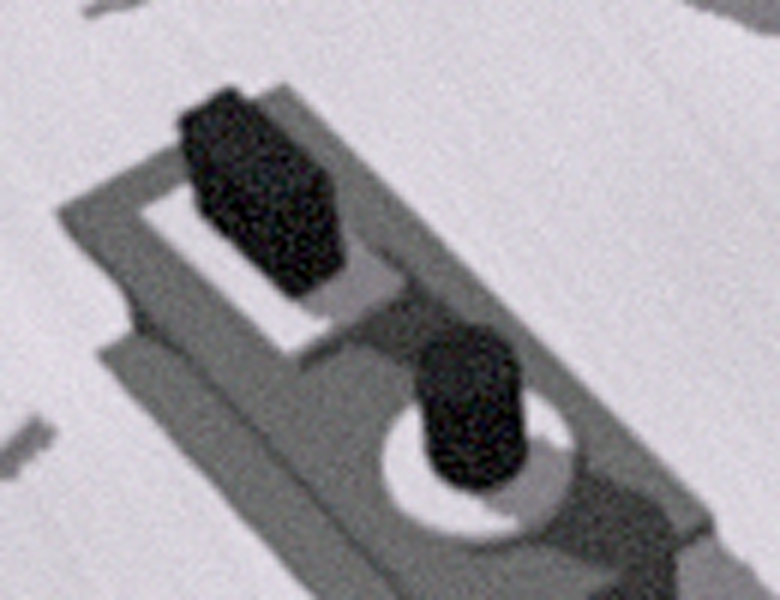

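View pics/z_sc_sw.png

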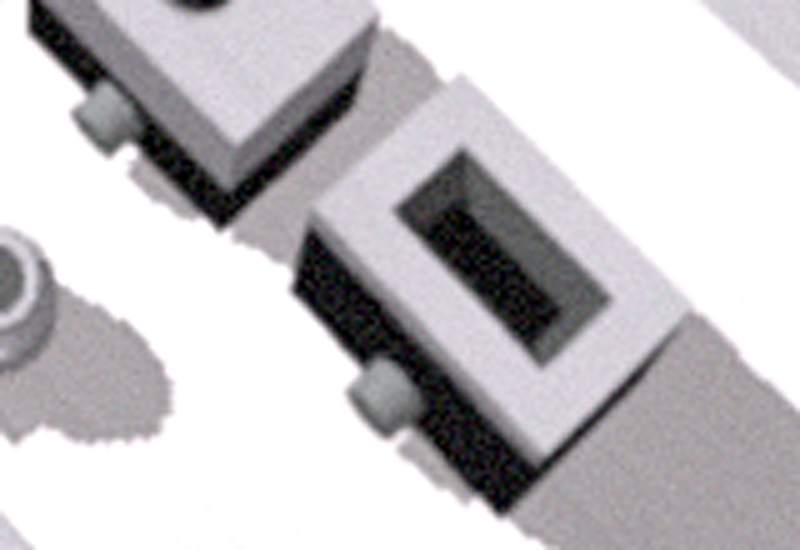

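```bash
python3 - <<'E'
from h import *
def an(name,cam,pts,x0,y0,k,z):
    uv=(np.array(pts,float)+.5)/k-.5+[x0,y0]
    P=plane(cam,uv,z)[:,:2]
    r=cv2.minAreaRect((P*1000).astype(np.float32))
    c=P.mean(0); e=[np.linalg.norm(P[i]-P[(i+1)%len(P)])*1000 for i in range(len(P))]
    a=[np.degrees(np.arctan2(*(P[(i+1)%len(P)]-P[i])[::-1])) for i in range(len(P))]
    print(name,cam,"centre",c.round(4),"edges",np.round(e,1),"ang",np.round(a,1))
an("rack","top",[(58,147),(683,47),(742,288),(100,390)],380,205,5,.075)
an("flange","top",[(430,143),(640,103),(676,228),(463,268)],380,205,5,.081)
an("sw","top",[(66,172),(322,125),(355,300),(85,342)],120,205,5,.098)
an("mouth","top",[(112,207),(278,177),(288,252),(123,284)],120,205,5,.098)
an("griptop","top",[(522,147),(660,114),(676,180),(530,205)],380,205,5,.127)
an("sw","scene",[(462,75),(690,308),(540,465),(312,210)],310,340,5,.098)
an("mouth","scene",[(463,148),(610,298),(543,367),(395,209)],310,340,5,.098)
an("flange-lbr","scene",[(143,210),(290,357),(408,280)],180,95,6,.081)
P=plane("scene",(np.array([(143,210),(408,280)])+.5)/6-.5+[180,95],.081); print("flange centre scene",P.mean(0))
an("knob flange","top",[(163,237),(330,237)],380,205,5,.081)
E
```

```text
rack top centre [ 0.5435 -0.2444] edges [229.1  89.  230.2  88.4] ang [ -82.7 -173.    97.1    6.2]
flange top centre [ 0.5519 -0.2986] edges [76.8 46.2 76.9 45.9] ang [ -81.  -170.5   98.8    9.3]
sw top centre [0.5509 0.2824] edges [92.3 64.6 95.6 61.8] ang [ -81.4 -167.8   97.1    9.4]
mouth top centre [0.5525 0.2848] edges [59.6 27.4 58.9 28.2] ang [ -81.5 -170.5   99.2   10.9]
griptop top centre [ 0.5508 -0.2977] edges [48.1 22.8 49.7 19.8] ang [ -78.4 -173.    97.9    2. ]
sw scene centre [0.5534 0.2824] edges [90.3 63.5 92.2 61.9] ang [  98.8   10.6  -82.2 -171.1]
mouth scene centre [0.5517 0.2813] edges [57.8 28.4 58.9 27.8] ang [  99.3   10.6  -81.3 -171.5]
flange-lbr scene centre [ 0.5559 -0.2875] edges [79.4 46.9 91.3] ang [  98.6 -170.1  -50.5]
flange centre scene [ 0.55015162 -0.30196577  0.081     ]
knob flange top centre [ 0.5369 -0.1893] edges [58.8 58.8] ang [-91.9  88.1]
```

Both views agree: the key is at about (0.551, -0.300) with yaw 9°, and the slot mouth is at about (0.552, 0.283) with yaw about 9.3°. I'll move above the key, which needs a yaw of -81° (tool y along the key's x).

```bash
python3 -m inch '[[[0,0,-0.06,0,0,0,0],[0,0,-0.06,0,0,0,0],[-0.0774,0.0362,0,0,0,0,0],[-0.0774,0.0362,0,0,0,0,0],[-0.0774,0.0362,0,0,0,0,0],[-0.0774,0.0362,0,0,0,0,0],[-0.0774,0.0362,0,0,0,0,0],[-0.0774,0.0362,0,0,0,0,0],[-0.0774,0.0362,0,0,0,0,0],[-0.0774,0.0362,0,0,0,0,0],[-0.0774,0.0362,0,0,0,0,0],[-0.0774,0.0362,0,0,0,0,0],[0,0,0,0,0,0,0]]]' 40
```

```text
t: 1.4
eef_pos: [0.5541, -0.2959, 0.2856]
ee_rot: [3.141, -0.0, -2.729]
force: [-0.2, 0.3, -0.4]
width: 0.0877
```

```bash
python3 -m inch '[[[0,0,0.01,0,0,-0.0467,0],[0,0,0.01,0,0,-0.0467,0],[0,0,0.01,0,0,-0.0467,0],[0,0,0.01,0,0,-0.0467,0],[0,0,0.01,0,0,-0.0467,0],[0,0,0.01,0,0,-0.0467,0],[0,0,0.01,0,0,-0.0467,0],[0,0,0.01,0,0,-0.0467,0],[0,0,0.01,0,0,-0.0467,0],[0,0,0,0,0,0,0],[0,0,0,0,0,0,0]]]'
```

```text
t: 2.5
eef_pos: [0.5512, -0.2996, 0.2414]
ee_rot: [3.141, 0.0, -1.417]
force: [0.2, -0.2, -0.2]
width: 0.0877
```

```bash
python3 -m inch '[[[0,0,0.05,0,0,0,0],[0,0,0.05,0,0,0,0],[0,0,0.05,0,0,0,0],[0,0,0.05,0,0,0,0],[0,0,0.04,0,0,0,0],[0,0,0.03,0,0,0,0],[0,0,0.028,0,0,0,0],[0,0,0,0,0,0,0],[0,0,0,0,0,0,0]]]'
python3 - <<'E'
from station import *
import cv2,numpy as np
a=grab_frame("scene");b=grab_frame("top")
a=a[80:220,160:340];b=b[170:310,360:540]
o=np.hstack([cv2.resize(i,None,fx=2.2,fy=2.2,interpolation=cv2.INTER_CUBIC) for i in(a,b)])
cv2.imwrite("pics/pre.png",np.clip(o*1.5,0,255).astype(np.uint8))
E
```

```text
t: 3.4
eef_pos: [0.5517, -0.2997, 0.0929]
ee_rot: [-3.142, -0.0, -1.413]
force: [0.2, -0.7, -0.5]
width: 0.0878
```

View pics/pre.png

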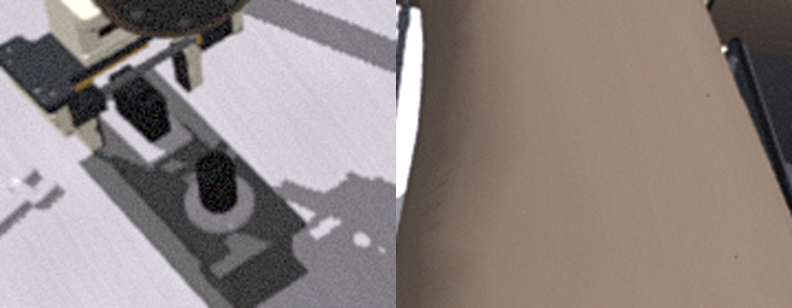

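In the left (scene) crop the fingers straddle the grip at about (145,105), with one finger on each 24 mm side. The arm hides the top view. I'll close the gripper.

```bash
python3 -m inch '[[[0,0,0,0,0,0,1],[0,0,0,0,0,0,1],[0,0,0,0,0,0,1],[0,0,0,0,0,0,1],[0,0,0,0,0,0,1],[0,0,0,0,0,0,1],[0,0,0,0,0,0,1],[0,0,0,0,0,0,1],[0,0,0,0,0,0,1],[0,0,0,0,0,0,1]]]' 40
```

```text
t: 4.5
eef_pos: [0.5515, -0.2994, 0.0925]
ee_rot: [-3.142, -0.0, -1.412]
force: [0.1, -0.3, 0.1]
width: 0.0237
```

```bash
python3 -m inch '[[[0,0,-0.01,0,0,0,1],[0,0,-0.02,0,0,0,1],[0,0,-0.02,0,0,0,1],[0,0,-0.03,0,0,0,1],[0,0,-0.04,0,0,0,1],[0,0,-0.05,0,0,0,1],[0,0,-0.05,0,0,0,1],[0,0,-0.05,0,0,0,1],[0,0,-0.03,0,0,0,1],[0,0,0,0,0,0,1],[0,0,0,0,0,0,1]]]' 40
python3 - <<'E'
from station import *
import cv2,numpy as np
a=grab_frame("scene")
print(get_state()["width"],get_state()["force"])
o=cv2.resize(a[60:220,130:340],None,fx=3.5,fy=3.5,interpolation=cv2.INTER_CUBIC)
cv2.imwrite("pics/lift.png",np.clip(o*1.5,0,255).astype(np.uint8))
E
```

```text
t: 5.6
eef_pos: [0.5513, -0.2992, 0.2428]
ee_rot: [-3.141, 0.0, -1.412]
force: [0.1, 0.8, -2.5]
width: 0.0238
0.02393358821130841 [ 0.4493622   0.56235786 -2.01068602]
```

View pics/lift.png

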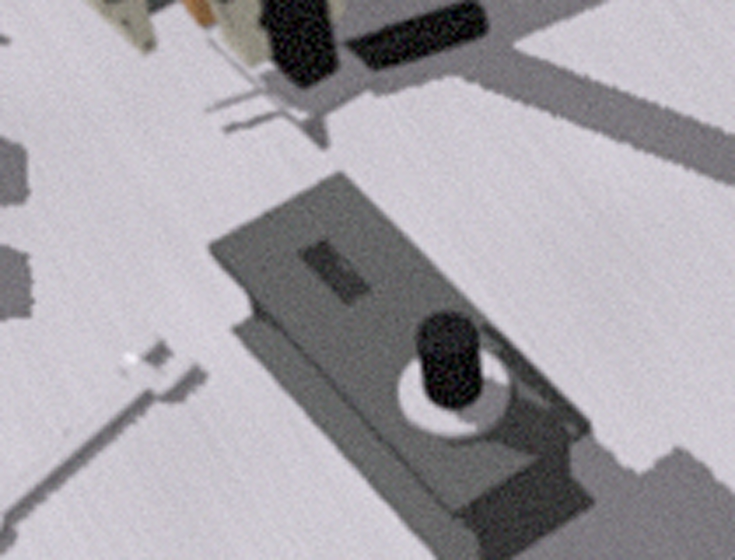

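The slot at about (335,272) is empty, the tongue key hangs from the gripper and the pin key is undisturbed. Next is the carry to above the switch.

```bash
python3 -m inch '[[[-0.04,-0.006,0,0,0,0,1],[-0.07,-0.011,0,0,0,0,1],[-0.074,-0.012,0,0,0,0,1],[-0.074,-0.012,0,0,0,0,1],[-0.074,-0.012,0,0,0,0,1],[-0.074,-0.012,0,0,0,0,1],[-0.074,-0.012,0,0,0,0,1],[-0.074,-0.012,0,0,0,0,1],[-0.074,-0.012,0,0,0,0,1],[-0.074,-0.012,0,0,0,0,1],[-0.074,-0.012,0,0,0,0,1],[-0.074,-0.012,0,0,0,0,1],[-0.074,-0.012,0,0,0,0,1],[-0.074,-0.012,0,0,0,0,1],[-0.074,-0.012,0,0,0,0,1],[-0.06,-0.01,0,0,0,0,1],[-0.02,-0.003,0,0,0,0,1],[0,0,0,0,0,0,1],[0,0,0,0,0,0,1],[0,0,0,0,0,0,1]]]' 40
python3 - <<'E'
from station import *
import cv2,numpy as np
a=grab_frame("scene");b=grab_frame("top")
cv2.imwrite("pics/over_s.png",a);cv2.imwrite("pics/over_t.png",b)
o=cv2.resize(a[200:450,250:520],None,fx=2.3,fy=2.3,interpolation=cv2.INTER_CUBIC)
cv2.imwrite("pics/over_sz.png",np.clip(o*1.5,0,255).astype(np.uint8))
E
```

```text
t: 7.65
eef_pos: [0.5524, 0.2829, 0.2423]
ee_rot: [3.141, -0.0, -1.413]
force: [0.9, -0.8, -2.0]
width: 0.0235
```

View pics/over_sz.png

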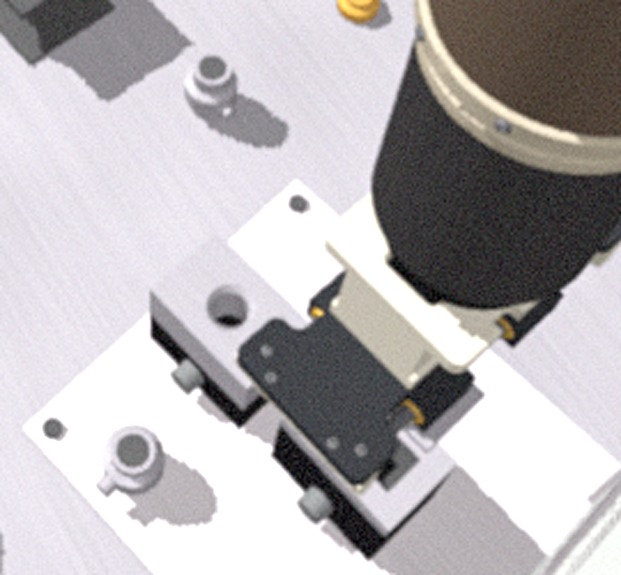

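View pics/over_t.png

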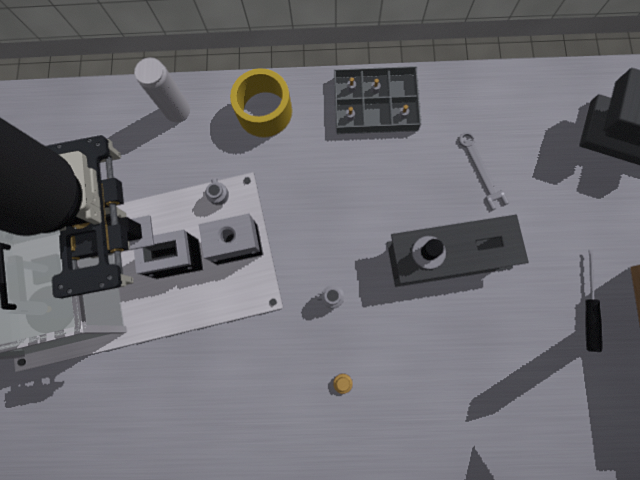

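```bash
python3 - <<'E'
from h import *
b=cv2.imread("pics/over_t.png"); o=cv2.resize(b[200:285,90:210],None,fx=6,fy=6,interpolation=cv2.INTER_CUBIC)
cv2.imwrite("pics/over_tz.png",np.clip(o*1.6,0,255).astype(np.uint8))
a=cv2.imread("pics/over_s.png"); o=cv2.resize(a[340:420,390:480],None,fx=7,fy=7,interpolation=cv2.INTER_CUBIC)
cv2.imwrite("pics/over_sz2.png",np.clip(o*1.6,0,255).astype(np.uint8))
# predicted flange corners
y=np.radians(9.1); R=np.array([[np.cos(y),-np.sin(y)],[np.sin(y),np.cos(y)]])
for z in(.2248,.2308):
  C=np.array([[.023,.039],[.023,-.039],[-.023,-.039],[-.023,.039]])@R.T+[.5524,.2829]
  P=np.c_[C,[z]*4]
  print(z,"top crop",((proj("top",P)-[90,200]+.5)*6-.5).round(0).tolist(),"scene crop",((proj("scene",P)-[390,340]+.5)*7-.5).round(0).tolist())
E
```

```text
0.2248 top crop [[65.0, 156.0], [374.0, 97.0], [394.0, 276.0], [82.0, 336.0]] scene crop [[321.0, 413.0], [-2.0, 83.0], [176.0, -75.0], [500.0, 240.0]]
0.2308 top crop [[53.0, 151.0], [364.0, 91.0], [385.0, 271.0], [69.0, 332.0]] scene crop [[328.0, 403.0], [2.0, 71.0], [180.0, -88.0], [507.0, 229.0]]
```

View pics/over_tz.png

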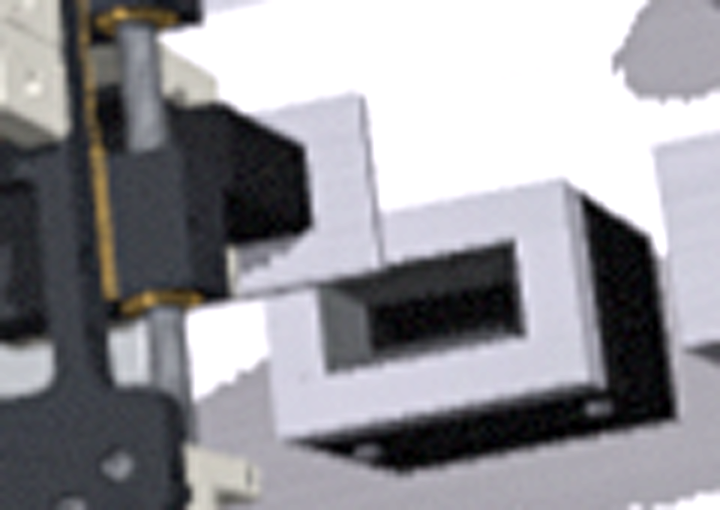

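View pics/over_sz2.png

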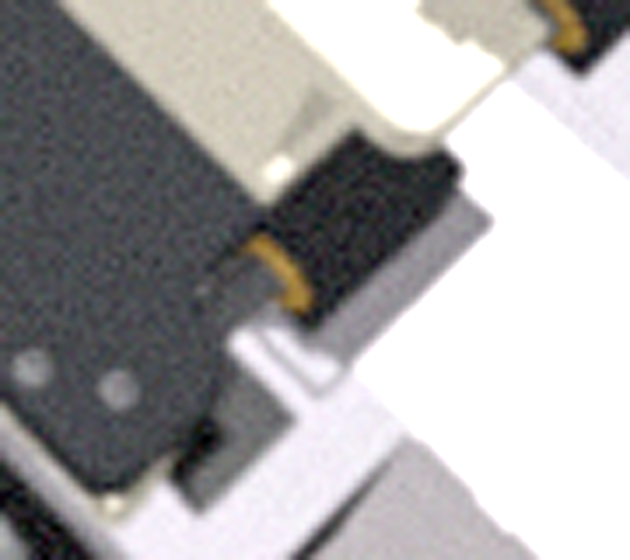

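```bash
python3 - <<'E'
from h import *
for z in(.14,.17): print(z,plane("top",[(72,200),(84,338),(8,245)],z).round(3).tolist())
print("base",plane("top",[(110,220),(125,330)],.008).round(3).tolist())
print("scene",plane("scene",[(543,387)],.15).round(3).tolist())
E
```

```text
0.14 [[0.638, 0.424, 0.14], [0.405, 0.386, 0.14], [0.563, 0.529, 0.14]]
0.17 [[0.628, 0.406, 0.17], [0.405, 0.369, 0.17], [0.556, 0.506, 0.17]]
base [[0.635, 0.424, 0.008], [0.418, 0.381, 0.008]]
scene [[0.413, 0.379, 0.15]]
```

The key's position relative to the slot agrees in both views: about 1 mm short in +y and 0.5 mm over in x. I'll correct that and descend to just above the mouth.

```bash
python3 -m inch '[[[-0.002,0.0007,0.02,0,0,0,1],[0,0,0.03,0,0,0,1],[0,0,0.03,0,0,0,1],[0,0,0.03,0,0,0,1],[0,0,0.02,0,0,0,1],[0,0,0.016,0,0,0,1],[0,0,0,0,0,0,1],[0,0,0,0,0,0,1]]]' 40
python3 - <<'E'
from station import *
import cv2,numpy as np
a=grab_frame("scene");b=grab_frame("top")
o=np.hstack([cv2.resize(i,(390,390),interpolation=cv2.INTER_CUBIC) for i in (a[310:440,340:470],b[190:300,90:200])])
cv2.imwrite("pics/mouth.png",np.clip(o*1.5,0,255).astype(np.uint8))
E
```

```text
t: 8.55
eef_pos: [0.5522, 0.285, 0.1699]
ee_rot: [-3.141, 0.0, -1.412]
force: [-0.1, 0.2, -1.7]
width: 0.0239
```

View pics/mouth.png

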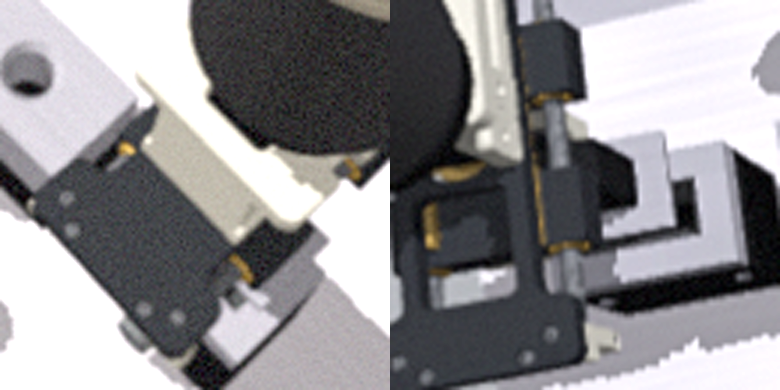

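The flange lines up with the switch top in both crops, offset only by its height. I'll lower it slowly through the throat.

```bash
python3 -m inch '[[[0.001,0,0.012,0,0,0,1],[0,0,0.012,0,0,0,1],[0,0,0.012,0,0,0,1],[0,0,0.012,0,0,0,1],[0,0,0.012,0,0,0,1],[0,0,0,0,0,0,1]]]' 40
```

```text
t: 9.25
eef_pos: [0.5515, 0.284, 0.1382]
ee_rot: [3.14, -0.001, -1.413]
force: [-0.0, -0.6, -1.3]
width: 0.0235
```

```bash
python3 -m inch '[[[0,0,0.01,0,0,0,1],[0,0,0.01,0,0,0,1],[0,0,0.008,0,0,0,1],[0,0,0.006,0,0,0,1],[0,0,0.004,0,0,0,1],[0,0,0,0,0,0,1]]]' 40
```

```text
t: 9.85
eef_pos: [0.5519, 0.2844, 0.1202]
ee_rot: [3.141, -0.0, -1.412]
force: [0.1, 1.0, -1.1]
width: 0.0238
```

```bash
python3 -m inch '[[[0,0,0.002,0,0,0,1],[0,0,0.002,0,0,0,1],[0,0,0.002,0,0,0,1],[0,0,0,0,0,0,1]]]' 40; python3 -m inch '[[[0,0,0.002,0,0,0,1],[0,0,0,0,0,0,1]]]' 40
```

```text
t: 10.25
eef_pos: [0.5519, 0.2844, 0.1175]
ee_rot: [3.141, -0.0, -1.412]
force: [-0.5, 0.1, -0.8]
width: 0.0237
t: 10.45
eef_pos: [0.552, 0.2844, 0.1165]
ee_rot: [3.142, -0.0, -1.412]
force: [-0.3, 0.3, -1.9]
width: 0.0238
```

```bash
for i in 1; do python3 -m inch '[[[0,0,0.001,0,0,0,1],[0,0,0.001,0,0,0,1],[0,0,0,0,0,0,1]]]' 40; done; python3 -m inch '[[[0,0,0.001,0,0,0,1],[0,0,0,0,0,0,1]]]' 40
```

```text
t: 10.75
eef_pos: [0.552, 0.2845, 0.1156]
ee_rot: [-3.142, -0.0, -1.412]
force: [-0.6, -0.3, -2.2]
width: 0.024
t: 10.95
eef_pos: [0.5521, 0.2845, 0.1155]
ee_rot: [-3.141, 0.0, -1.412]
force: [-1.6, -0.6, 3.6]
width: 0.0236
```

```bash
python3 -m inch '[[[0,0,0.001,0,0,0,1],[0,0,0,0,0,0,1],[0,0,0,0,0,0,1]]]' 40
python3 - <<'E'
from station import *
import cv2,numpy as np
a=grab_frame("scene");b=grab_frame("top")
o=np.hstack([cv2.resize(i,(390,390),interpolation=cv2.INTER_CUBIC) for i in (a[310:440,340:470],b[190:300,90:200])])
cv2.imwrite("pics/home.png",np.clip(o*1.5,0,255).astype(np.uint8))
E
```

```text
t: 11.25
eef_pos: [0.5521, 0.2845, 0.1155]
ee_rot: [-3.141, 0.0, -1.412]
force: [-4.2, -0.6, 8.2]
width: 0.0237
```

View pics/home.png

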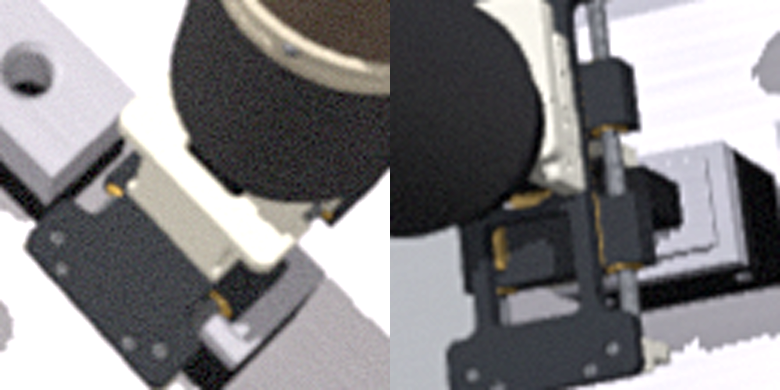

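The key stopped at TCP z = 0.1155, exactly the predicted home height, with about 10 N of upward reaction. The top crop shows the flange lying on the switch head. I'll open the gripper and retreat straight up.

```bash
python3 -m inch '[[[0,0,0,0,0,0,0.5],[0,0,0,0,0,0,0],[0,0,0,0,0,0,0],[0,0,0,0,0,0,0],[0,0,0,0,0,0,0],[0,0,0,0,0,0,0],[0,0,0,0,0,0,0],[0,0,0,0,0,0,0]]]'
```

```text
t: 12.15
eef_pos: [0.552, 0.2844, 0.1145]
ee_rot: [-3.142, 0.0, -1.412]
force: [-0.4, -0.1, -0.1]
width: 0.0822
```

```bash
python3 -m inch '[[[0,0,-0.01,0,0,0,0],[0,0,-0.02,0,0,0,0],[0,0,-0.04,0,0,0,0],[0,0,-0.05,0,0,0,0],[0,0,-0.06,0,0,0,0],[0,0,-0.06,0,0,0,0],[0.08,0.013,-0.03,0,0,0,0],[0.08,0.013,0,0,0,0,0],[0.08,0.013,0,0,0,0,0],[0.08,0.013,0,0,0,0,0],[0.08,0.013,0,0,0,0,0],[0.04,0.006,0,0,0,0,0],[0,0,0,0,0,0,0]]]'
python3 - <<'E'
from station import *
import cv2,numpy as np
a=grab_frame("scene");b=grab_frame("top")
cv2.imwrite("pics/end_s.png",a);cv2.imwrite("pics/end_t.png",b)
o=np.hstack([cv2.resize(i,(390,390),interpolation=cv2.INTER_CUBIC) for i in (a[310:440,340:470],b[190:300,110:220])])
cv2.imwrite("pics/end.png",np.clip(o*1.5,0,255).astype(np.uint8))
E
```

```text
t: 13.45
eef_pos: [0.5515, 0.0592, 0.2509]
ee_rot: [-3.14, 0.0, -1.415]
force: [0.5, -0.1, -0.3]
width: 0.0877
```

View pics/end.png

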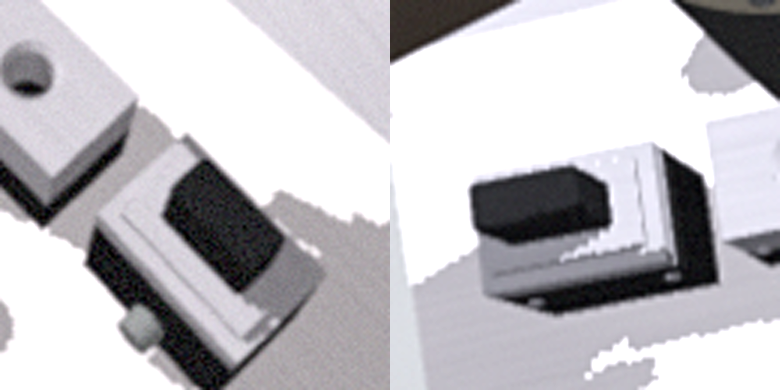

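View pics/end_s.png

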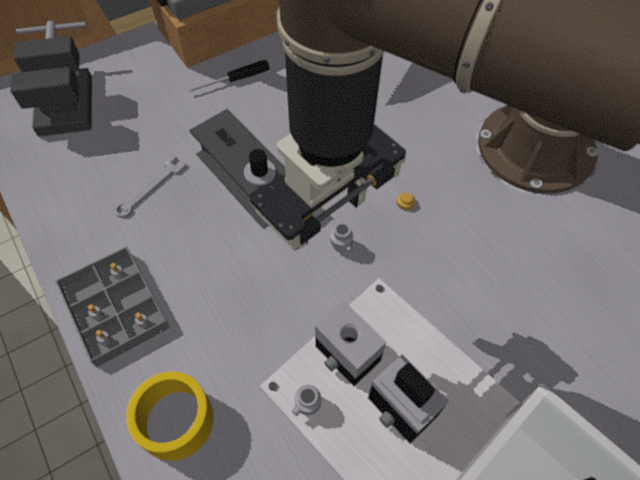

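The key sits in the slot switch at (408,390) in the scene view, flange flush and parallel to the top. The pin key is still at (260,168), and the gripper is clear of everything. I'll hand in.

```bash
python3 -m inch '[[[0,0,0,0,0,0,0],[0,0,0,0,0,0,0]]]'; python3 -c "
from station import *
print(job_done())"
```

```text
t: 13.75
eef_pos: [0.5517, 0.0625, 0.2497]
ee_rot: [-3.141, 0.0, -1.411]
force: [-0.3, 0.1, 0.2]
width: 0.0877
the job is handed in; nothing more can be done
None
```

The flat-tongue key is in the slotted switch with its flange flush on top. I handed the job in at about 13.8 s; no verdict is reported.

I gripped the key across its 24 mm side at 40 N and carried it to the switch. I lowered it straight down until it stopped at the predicted home height, with TCP z at 0.1155 m and about 10 N of reaction. Then I let go and backed straight up.

**Last checks:**
- **Key:** both camera views show the flange flat on the switch.
- **Round-pin key:** it is in the same place in the rack as in the first picture.
- **Robot:** the gripper is open and clear of everything, and the force reads about zero.
- **Disagreement:** the two cameras placed the slot and the key up to about 3 mm apart along y. Each camera on its own gave the same 1 mm correction, and I used that. Nothing failed.

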